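# Take the lock cap off a label spindle

## Robot

A 6-joint arm with a two-finger parallel gripper is mounted at the origin on the work surface. World frame = base frame: x ahead of the robot, y to its left, z up, the work surface at z = 0. Lengths are in mm, angles in degrees, forces in N, time in s.
With the tool pointing down it reaches from about 300 to 850 mm from the base axis. Payload 4.2 kg.
Tool frame: the origin (TCP) lies at the very end of the fingers, on their centre line; the grasp point (between the pads) lies 19 mm behind it (env.grip_depth is the distance from the TCP to the grasp point, in mm); z points along the fingers, y is the line along which they close (so a half turn about z gives the same grasp; the last joint's range is limited). The gripper opens to 91 mm and grips with 3 to 60 N. Pads are 32 mm wide; open, the fingers measure 118 mm over their backs; the gripper's body (76 mm by 178 mm) begins 60 mm behind the grasp point.
Start: joints at [-64.171, 18.312, 89.639, -0, 72.044, -1.146], TCP at [260.825, -512.458, 213.976] pointing down, gripper open.
Joint ranges: [-177.97, 177.97], [-48.28, 115.42], [12.27, 149.76], [-77.06, 257.06], [2.81, 150.46], [-146.56, 146.56]. Speed limits (degrees/s): [147.25, 147.25, 180, 180, 180, 180].

## Interface

Orientations are given as [roll, pitch, yaw] about the fixed x, y, z axes, in that order (R = Rz(yaw) Ry(pitch) Rx(roll)).
In Python, from workcell import env, cams gives the robot as it stands.
- The arm moves only by the tool apply_moves, never from a script. Its argument "deltas" is a list of rows, each a list of 5 numbers: the shift along the tool's x, y, z in m, then the turn about the tool's z in rad, then the opening, from -1 (shut) to 1 (fully open), so that 0 is half open. In form: [[tx, ty, tz, roll, gripper], ...]. A call has 1 to 5 rows; each row is the pose to reach, as a shift and turn from the pose commanded when the call began, along the tool's axes at that moment; what a row does not reach only later rows make up. A row lasts 1/10 s, in which the tool goes at most 50 mm and 8.59 degrees, less where a joint would pass 70% of its speed; a pose out of reach is approached as far as the arm can. A call with a gripper value outside its range is refused whole. The fingers move at their own pace and stop on an object; "grip_force" is the grip in N (left out, the last holds). Time passes only in rows, so rows that repeat a pose let the fingers close. It gives the time, the measured TCP pose, the force, the opening and the grip force at its end, in the units of the state.
- env.state(): the state, without advancing time (a new reading comes with each control period).
- cams.grab_frame(name): name is "scene" or "top"; returns the picture (384x512x3 uint8, blue, green, red); there is no depth.
- cams.get_calibration(name): a dict with "mtx" (3x3 intrinsics, pixels), "k1" (the pictures are not rectified: a ray, as slopes to the right and down, at radius r is drawn at 1 + k1 r^2 times it, then the intrinsics apply), "eye" and "attitude" of the camera in the world. Camera axes: x right, y down, z forward; pixel columns grow to the right and rows downward; lengths in mm; the calibration is good to about 2 mm. A picture is of the moment at which its call begins. get_calibration takes no time and is no camera call.
- env.job_done(): hands the job in; it is judged then, once.
The state is a dict: "time_s": time; "qpos": joint angles; "qvel": joint speeds; "effort": joint torques, N m; "ee_pos": TCP position; "ee_rot": TCP orientation; "force": force on the tool from outside, world axes, zero at the start; "torque": the same for the moment, N m; "gripper_width": finger opening in mm; "gripper_force": force on a finger pad.
Only numpy, scipy, OpenCV 4.12 (cv2) and the standard library are available. Lean on these libraries where they do the work, as an engineer would, in place of code of your own. Each camera call takes 0.05 s, during which the arm holds its last target. There are 200 camera calls.

## Task

On the label stand, swing the hold-down arm at least 60 degrees aside, away from the other spindle, and leave it there, so that the cap under it is clear. Then unlock that cap, which turns loose only one way: which way is not known, so try both, and lift it straight off its spindle. Finish while still holding the cap in the gripper, right above its spindle and about 10 cm higher than it sat; leave the bare core on the spindle and everything else, the other cap too, where it is.

Things in the scene. Friction and masses are not known exactly. Their poses are not given: they have to be found in the camera images.
- stand: label stand fixed to the table: grey base plate 250 x 300 x 12 mm with two spindles. Origin at table height on the axis of the working spindle (under the hold-down arm, with a bare core on it); x points from there to the arm's hinge post, y to the side of the other spindle, which stands at x 20, y 170 mm and carries a full label roll 104 mm in diameter
- spindle_top (a point): top of the working spindle's steel head, on its axis, 81 mm above the table; the cap hides it
- cap_mid (a point): centre of the cap to be taken off, half-way up it: ribbed grey round cap, 50 mm diameter, 34 mm high, about 80 g. While on, this point is 83 mm above the table, its underside 66, its top 100. It is locked: it can be pulled up only 3 mm until turned loose; then it lifts straight off (it does not rise by itself)
- spare_cap_mid (a point): centre of the same kind of cap on the other spindle (with the opposite hand); to be left alone
- hold_arm (a joint): swing of the hold-down arm in rad: it starts near 0 (between -0.15 and 0.2) with its disc over the cap; grows as the arm swings, counter-clockwise seen from above, away from the other spindle; stops at -0.3 and 1.8. It swings level, stays where it is left, and needs about 1 N at its peg
- swing_hinge (a point): on the arm's upright hinge axis, 130 mm from the working spindle's axis, 119 mm above the table (mid-thickness of the arm's bar, which is 20 mm wide; bar top at 125 mm). The arm's grey disc, 64 mm diameter, is 130 mm out from the hinge, its underside 109 mm above the table, 9 mm above the cap
- swing_peg (a point): middle of the upright black peg near the arm's free end, 180 mm from the hinge axis: 16 mm diameter, standing from 124 to 172 mm above the table; this point is 148 mm above the table
- core: bare cardboard core around the working spindle, 47 mm outside diameter, 52 mm high, origin at the centre of its underside (12 mm above the table); stays on the spindle
- tray_a: bystander: open paper snack tray 100 x 190 x 42 (190 along its own y) with a bun and a wrapped bar (sizes in mm); origin at the centre of its underside
- tape_roll: bystander: roll of packing tape lying flat, 96 diameter, 45 high, close to the stand (sizes in mm); origin at the centre of its underside
- tape_roll_2: bystander: second such tape roll (sizes in mm); origin at the centre of its underside
- sanitiser: bystander: closed bottle, 66 diameter, 170 high (sizes in mm); origin at the centre of its underside
- spare_core: bystander: loose empty cardboard core, 47 diameter, 52 high, standing on the table (sizes in mm); origin at the centre of its underside
- cap: the same cap, origin at the centre of its underside, z up its axis. The loosening way is chosen afresh each time and cannot be seen. That way it turns freely, can be lifted anywhere between 1.15 and 1.65 rad, and meets a stop at about 1.75 rad. The wrong way it meets a stop within 0.1 rad; then the torque rises or the fingers slip round it
Things that resemble listed ones, but are neither listed nor needed, are in the scene too. Leave any blue or green look-alike of the cap alone.

How it is judged (in metres and radians):
On the way, in this order (a step that is already met when the one before it is completed fails the run):
1. the hold-down arm is swung clear of the cap (value of joint hold_arm above 0.9 rad), for 0.2 s.
2. the cap is off the spindle, in the fingers (height (world z) of cap_mid above 0.12 m and contact force between the fingers and cap above 0.5 N), for 0.2 s.
At the end, for the whole second after the job is handed in: The arm stands more than 0.9 rad (52 degrees) aside; the cap is held still between the fingers, its centre 60 to 177 mm above where it sat and within 50 mm of the spindle's axis, touching neither stand nor core; the bare core is still down on its spindle (value of joint hold_arm above 0.9 rad and height (world z) of cap_mid between 0.143 and 0.26 m and horizontal distance between cap_mid and spindle_top below 0.05 m and contact force between the fingers and cap above 0.5 N and contact force between cap and stand below 0.1 N and contact force between cap and core below 0.1 N and linear speed of cap below 0.03 m/s and horizontal distance between core and spindle_top below 0.015 m and height (world z) of core below 0.03 m); the arm keeps its last pose, push and grip.
It fails at once if the other cap is moved (15 mm) (distance of spare_cap_mid from where it was at the start of the episode above 0.015 m).
It fails at once if a bystander is pushed (30 mm) or knocked over (distance of any of tray_a, tape_roll, tape_roll_2, sanitiser, spare_core from where it was at the start of the episode above 0.03 m or angle between any of tray_a, tape_roll, tape_roll_2, sanitiser, spare_core's own z axis and vertical above 0.5 rad).
It also fails if it takes over 64 s, if anything falls off the work surface, if the arm or the gripper's body presses on something with over 40 N, if the wrist force passes 120 N, or if a joint passes its speed limit or range.

## Working session

There is one attempt and no reset: what is moved stays moved. The work goes in short steps, Python scripts to look and compute and a tool call to move; the robot and the scene stay as the last step left them, time stands still between calls to the robot, and variables do not carry over. Pictures are saved under pics/ and viewed, at most 10 in all, crops included, and the job is handed in when it is done.

Besides the shell and the picture viewer there is one more tool, called after "Emit:" as name(argument=value, ...) on one line, values as JSON. apply_moves: Moves the arm, as the interface text tells. Its arguments: {"type":"object","properties":{"deltas":{"type":"array"},"grip_force":{"type":"number"}},"required":["deltas"]}

```bash
mkdir -p pics; cat > h.py <<'E'
import numpy as np, cv2
from workcell import env, cams
def ray(cal,u,v):
    K=np.array(cal["mtx"]); x=(u-K[0,2])/K[0,0]; y=(v-K[1,2])/K[1,1]
    k=cal["k1"]; a,b=x,y
    for _ in range(20):
        s=1+k*(a*a+b*b); a,b=x/s,y/s
    return np.array([a,b,1.])
def rot(cal):
    A=np.array(cal["attitude"],float)
    if A.shape==(3,3): return A
    from scipy.spatial.transform import Rotation as R
    return R.from_euler('xyz',A,degrees=True).as_matrix()
def onz(name,u,v,z):
    c=cams.get_calibration(name); d=rot(c)@ray(c,u,v); e=np.array(c["eye"],float)
    return e+d*(z-e[2])/d[2]
def proj(name,p):
    c=cams.get_calibration(name); q=rot(c).T@(np.array(p,float)-np.array(c["eye"])); a,b=q[:2]/q[2]
    s=1+c["k1"]*(a*a+b*b); K=np.array(c["mtx"]); return np.array([K[0,0]*a*s+K[0,2],K[1,1]*b*s+K[1,2]])
E
python3 - <<'E'
from h import *
for n in("top","scene"):
    cv2.imwrite(f"pics/{n}0.png",cams.grab_frame(n)); print(cams.get_calibration(n))
print(env.state())
E
```

```text
{'mtx': array([[442.74003146,   0.        , 254.05643657],
       [  0.        , 442.74003146, 189.86233648],
       [  0.        ,   0.        ,   1.        ]]), 'k1': -0.09561775613377155, 'eye': array([ 383.98144515, -121.2022435 , 1475.57607838]), 'attitude': array([-176.2531477 ,    0.3524817 ,  -88.88559224])}
{'mtx': array([[349.26153299,   0.        , 251.29754004],
       [  0.        , 349.26153299, 196.58962129],
       [  0.        ,   0.        ,   1.        ]]), 'k1': 0.021444512136155086, 'eye': array([1260.73995244, -364.12155227,  624.5019331 ]), 'attitude': array([-1.22335123e+02, -9.35789505e-02,  7.32959566e+01])}
{'time_s': 0.1, 'qpos': array([-6.41700289e+01,  1.83460356e+01,  8.96987067e+01, -8.95390418e-04,
        7.20430121e+01, -1.14724490e+00]), 'qvel': array([-0.0651291 , -0.06087458, -0.09552447, -0.06113393,  0.13835931,
       -0.05377741]), 'effort': array([ 4.84176217e-04, -4.13329554e+01, -2.32509989e+01,  7.29224877e-02,
        4.21392254e-02, -6.62865023e-05]), 'ee_pos': array([ 260.63203429, -512.04157464,  213.22862741]), 'ee_rot': array([-1.79912246e+02, -9.05826183e-04,  2.69774920e+01]), 'force': array([-0.02715689, -0.30188323,  0.82160529]), 'torque': array([ 0.02539784, -0.01653058, -0.03401824]), 'gripper_force': 0.0, 'gripper_width': 90.96483306008791}
```

View pics/top0.png

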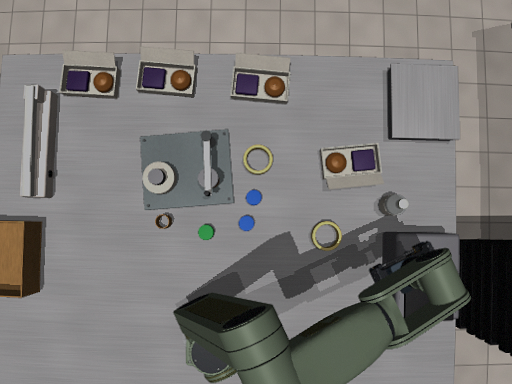

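View pics/scene0.png

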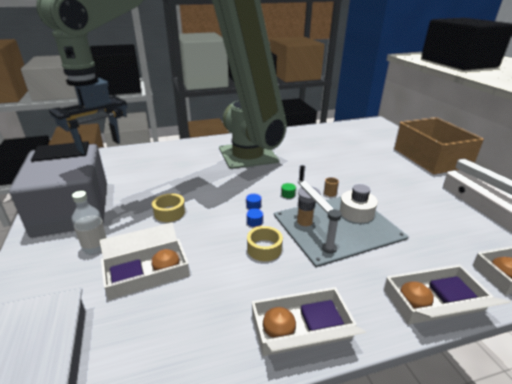

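Top view: candidates are the cap under the arm's disc (207,178), the spare cap on the full roll (157,177), blue look-alikes at (254,197) and (247,222), and a green one at (206,232). I choose (207,178): it is under the hold-down arm, with the hinge at about (207,136) and the peg at about (208,193). One close crop to check.

```bash
python3 - <<'E'
from h import *
t=cv2.imread("pics/top0.png")[120:245,135:275]; s=cv2.imread("pics/scene0.png")[155:265,270:410]
t=cv2.resize(t,None,fx=4,fy=4,interpolation=cv2.INTER_CUBIC)[:500]; s=cv2.resize(s,(int(140*1.6),int(110*1.6)),interpolation=cv2.INTER_CUBIC)
o=np.zeros((500,790,3),np.uint8); o[:,:560]=t; o[:s.shape[0],562:562+s.shape[1]]=s
cv2.imwrite("pics/crop.png",o)
# base plate contour
for n,(u,v) in dict(roll=(158,177),hinge=(207,136)).items(): print(n,onz("top",u,v,119))
E
```

```text
roll [506.86820713 186.89285065 119.        ]
hinge [637.44228398  38.22697679 119.        ]
```

View pics/crop.png

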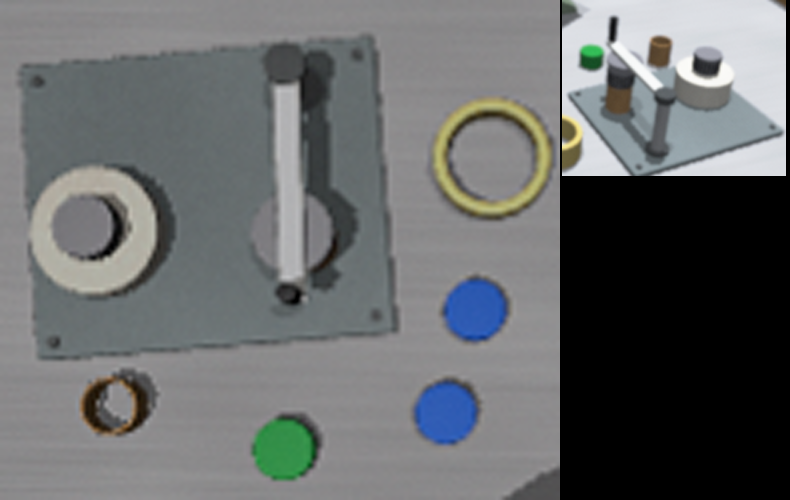

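The crop shows the arm's hinge top at (206.3,135.5) and the peg top at (207.3,193.2). The grey disc sits over the cap at (208.5,178), the spare cap top is at (156.8,176.5), and the base plate outline is clean.

```bash
python3 - <<'E'
from h import *
P=lambda x,y,z:onz("top",135+(x+.5)/4-.5,120+(y+.5)/4-.5,z)[:2]
C=np.array([P(22,67,12),P(372,37,12),P(397,330,12),P(40,357,12)])
print(C.round(1), [np.linalg.norm(C[i]-C[i-1]).round(1) for i in range(4)])
# stand x axis (toward hinge, up in the image)
ex=(C[0]-C[3])+(C[1]-C[2]); ex/=np.linalg.norm(ex); ey=(C[0]-C[1])+(C[3]-C[2]); ey/=np.linalg.norm(ey)
yaw=np.arctan2(ex[1],ex[0])+0; yaw2=np.arctan2(-ey[0],ey[1]); print("yaw",np.degrees([yaw,yaw2])); yaw=(yaw+yaw2)/2
ex=np.array([np.cos(yaw),np.sin(yaw)]); ey=np.array([-ex[1],ex[0]])
h=P(285,62,125); sp=P(87,226,100); pg=P(289,293,172)
s1=h-130*ex; s2=sp-20*ex-170*ey
print("hinge",h,"spindle from hinge",s1,"from spare",s2,"peg",pg,np.linalg.norm(pg-h))
s=(s1+s2)/2; h=s+130*ex; d=pg-h
print("spindle",s,"hinge",h,"hold",np.degrees(np.arctan2(d[1],d[0])-(yaw+np.pi)), "plate centre in stand",[(C.mean(0)-s)@ex,(C.mean(0)-s)@ey])
for n,p,z in(("top",[*pg,172],0),("scene",[*pg,172],0),("scene",[*s,100],0),("scene",[*h,125],0)): print(n,proj(n,p))
for n,q,z in(("tape",(492,157),45),("b1",(476,309),34),("b2",(446,411),34),("g",(284,447),34),("core",(113,404),52)): print(n,P(*q,z))
print("tray",onz("top",350,162,42))
E
```

```text
[[653.  277.2]
 [682.8 -17.8]
 [437.7 -44.4]
 [409.3 252.7]] [np.float64(244.9), np.float64(296.5), np.float64(246.5), np.float64(298.4)]
yaw [5.97457952 5.612995  ]
hinge [639.00661922  41.08961102] spindle from hinge [509.67070332  27.96631656] from spare [508.51908703  25.30916155] peg [457.60638118  27.68020178] 181.8951857976574
spindle [509.09489517  26.63773905] hinge [638.43081108  39.76103352] hold -361.9715517241039 plate centre in stand [np.float64(45.520588794265876), np.float64(86.13971768707817)]
top [206.875 192.875]
scene [302.16077419 165.03276172]
scene [307.19242214 195.96643625]
scene [334.65528496 213.26163664]
tape [ 578.74581888 -120.22715537]
b1 [ 455.26803817 -109.53853779]
b2 [371.84962779 -86.78873784]
g [339.94624321  44.33238957]
core [371.971532   181.57718925]
tray [ 574.94408271 -422.48148854   42.        ]
```

```bash
cat >> h.py <<'E'
def rows(start,wps):
    """start/wps: (x,y,z mm,yaw deg), tool down -> rows in tool axes, call by call (5 rows each)"""
    s=np.array(start,float); out=[]
    for i in range(0,len(wps),5):
        c,n=np.cos(np.radians(s[3])),np.sin(np.radians(s[3]))
        for w in wps[i:i+5]:
            d=np.array(w,float)-s
            out.append([round((d[0]*c+d[1]*n)/1e3,4),round((d[0]*n-d[1]*c)/1e3,4),round(-d[2]/1e3,4),round(-np.radians(d[3]),4)])
        s=np.array(wps[min(i+4,len(wps)-1)],float); print(out[-len(wps[i:i+5]):])
E
python3 - <<'E'
from h import *
a=np.array([260.8,-512.4,214,27]); b=np.array([457.5,27.7,214,4])
rows(a,[a+(b-a)*k/13 for k in range(1,14)]+[b,b])
E
```

```text
[[np.float64(0.0323), np.float64(-0.0301), np.float64(-0.0), np.float64(0.0309)], [np.float64(0.0647), np.float64(-0.0603), np.float64(-0.0), np.float64(0.0618)], [np.float64(0.097), np.float64(-0.0904), np.float64(-0.0), np.float64(0.0926)], [np.float64(0.1294), np.float64(-0.1206), np.float64(-0.0), np.float64(0.1235)], [np.float64(0.1617), np.float64(-0.1507), np.float64(-0.0), np.float64(0.1544)]]
[[np.float64(0.0273), np.float64(-0.0348), np.float64(-0.0), np.float64(0.0309)], [np.float64(0.0546), np.float64(-0.0695), np.float64(-0.0), np.float64(0.0618)], [np.float64(0.082), np.float64(-0.1043), np.float64(-0.0), np.float64(0.0926)], [np.float64(0.1093), np.float64(-0.1391), np.float64(-0.0), np.float64(0.1235)], [np.float64(0.1366), np.float64(-0.1738), np.float64(-0.0), np.float64(0.1544)]]
[[np.float64(0.0217), np.float64(-0.0386), np.float64(-0.0), np.float64(0.0309)], [np.float64(0.0433), np.float64(-0.0771), np.float64(-0.0), np.float64(0.0618)], [np.float64(0.065), np.float64(-0.1157), np.float64(-0.0), np.float64(0.0926)], [np.float64(0.065), np.float64(-0.1157), np.float64(-0.0), np.float64(0.0926)], [np.float64(0.065), np.float64(-0.1157), np.float64(-0.0), np.float64(0.0926)]]
```

Emit:
apply_moves(deltas=[[0.032,-0.03,0,0.031,1],[0.065,-0.06,0,0.062,1],[0.097,-0.09,0,0.093,1],[0.129,-0.121,0,0.124,1],[0.162,-0.151,0,0.154,1]])

```text
time_s: 0.6
ee_pos: [336.7, -302.5, 213.6]
ee_rot: [-180.0, 0.0, 18.0]
force: [0.6, 0.3, 0.2]
gripper_width: 91.2
gripper_force: 0.0
```

Emit:
apply_moves(deltas=[[0.027,-0.035,0,0.031,1],[0.055,-0.07,0,0.062,1],[0.082,-0.104,0,0.093,1],[0.109,-0.139,0,0.124,1],[0.137,-0.174,0,0.154,1]])

```text
time_s: 1.1
ee_pos: [412.7, -94.6, 213.8]
ee_rot: [180.0, 0.0, 9.2]
force: [-0.2, -0.1, 0.5]
gripper_width: 91.3
gripper_force: 0.0
```

Emit:
apply_moves(deltas=[[0.022,-0.039,0,0.031,1],[0.043,-0.077,0,0.062,1],[0.065,-0.116,0,0.093,0],[0.065,-0.116,0,0.093,0],[0.065,-0.116,0,0.093,0]])

```text
time_s: 1.6
ee_pos: [457.7, 29.1, 213.5]
ee_rot: [180.0, 0.1, 4.2]
force: [-0.3, 0.2, -0.2]
gripper_width: 70.2
gripper_force: 0.0
```

Emit:
apply_moves(deltas=[[0,0.001,0.04,0,0],[0,0.001,0.075,0,0],[0,0.001,0.075,0,-0.4],[0,0.001,0.075,0,-0.4],[0,0.001,0.075,0,-0.4]], grip_force=5)

```text
time_s: 2.1
ee_pos: [459.4, 26.9, 140.7]
ee_rot: [180.0, -0.2, 3.9]
force: [0.6, -0.3, 0.4]
gripper_width: 30.2
gripper_force: 0.0
```

```bash
python3 - <<'E'
from h import *
t=cams.grab_frame("top")[120:245,135:275]; s=cams.grab_frame("scene")[130:230,240:380]
t=cv2.resize(t,None,fx=2.8,fy=2.8); s=cv2.resize(s,None,fx=2.8,fy=2.8)
o=np.zeros((350,784,3),np.uint8); o[:,:392]=t[:350]; o[:280,392:]=s
cv2.imwrite("pics/peg.png",o)
h=np.array([638.5,40.]); ps=lambda a:(*(h+180*np.array([np.cos(np.radians(a)),np.sin(np.radians(a))])),138,a-180)
rows((457.6,27.9,138,4),[ps(a) for a in np.linspace(184,259,16)[1:]])
print(env.state()["gripper_width"])
E
```

```text
[[np.float64(0.002), np.float64(0.0162), np.float64(-0.0), np.float64(-0.0873)], [np.float64(0.004), np.float64(0.0318), np.float64(-0.0), np.float64(-0.1745)], [np.float64(0.0074), np.float64(0.0471), np.float64(-0.0), np.float64(-0.2618)], [np.float64(0.0122), np.float64(0.0621), np.float64(-0.0), np.float64(-0.3491)], [np.float64(0.0182), np.float64(0.0766), np.float64(-0.0), np.float64(-0.4363)]]
[[np.float64(0.0007), np.float64(0.0157), np.float64(-0.0), np.float64(-0.0873)], [np.float64(0.0027), np.float64(0.0313), np.float64(-0.0), np.float64(-0.1745)], [np.float64(0.0061), np.float64(0.0466), np.float64(-0.0), np.float64(-0.2618)], [np.float64(0.0109), np.float64(0.0616), np.float64(-0.0), np.float64(-0.3491)], [np.float64(0.0169), np.float64(0.0761), np.float64(-0.0), np.float64(-0.4363)]]
[[np.float64(0.0007), np.float64(0.0157), np.float64(-0.0), np.float64(-0.0873)], [np.float64(0.0027), np.float64(0.0313), np.float64(-0.0), np.float64(-0.1745)], [np.float64(0.0061), np.float64(0.0466), np.float64(-0.0), np.float64(-0.2618)], [np.float64(0.0109), np.float64(0.0616), np.float64(-0.0), np.float64(-0.3491)], [np.float64(0.0169), np.float64(0.0761), np.float64(-0.0), np.float64(-0.4363)]]
27.478673746184146
```

View pics/peg.png

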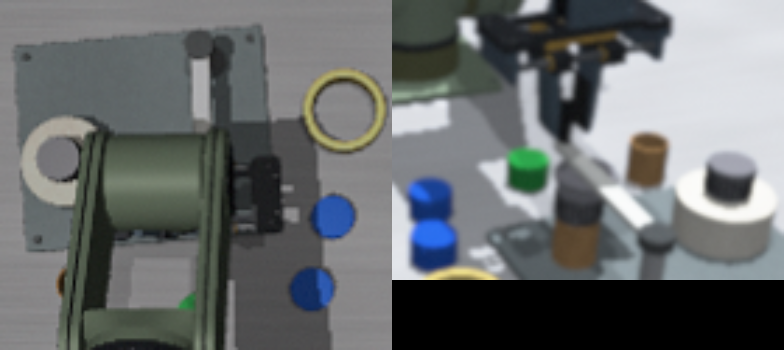

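The peg, at about (570,125) in the scene crop, is between the fingers. I'll swing it along the arc.

Emit:
apply_moves(deltas=[[0.002,0.016,0,-0.087,-0.4],[0.004,0.032,0,-0.174,-0.4],[0.007,0.047,0,-0.262,-0.4],[0.012,0.062,0,-0.349,-0.4],[0.018,0.077,0,-0.436,-0.4]])

```text
time_s: 2.7
ee_pos: [482.1, -48.5, 140.3]
ee_rot: [179.9, -0.1, 29.2]
force: [-0.5, 1.0, 1.1]
gripper_width: 27.5
gripper_force: 0.3
```

Emit:
apply_moves(deltas=[[0.001,0.016,0,-0.087,-0.4],[0.003,0.031,0,-0.174,-0.4],[0.006,0.047,0,-0.262,-0.4],[0.011,0.062,0,-0.349,-0.4],[0.017,0.076,0,-0.436,-0.4]])

```text
time_s: 3.2
ee_pos: [533.8, -106.9, 140.2]
ee_rot: [179.9, -0.0, 54.1]
force: [-0.1, 0.8, 1.5]
gripper_width: 27.8
gripper_force: 0.3
```

Emit:
apply_moves(deltas=[[0.001,0.016,0,-0.087,-0.4],[0.003,0.031,0,-0.174,-0.4],[0.006,0.047,0,-0.262,-0.4],[0.011,0.062,0,-0.349,-0.4],[0.017,0.076,0,-0.436,-0.4]])

```text
time_s: 3.7
ee_pos: [605.4, -137.7, 140.2]
ee_rot: [179.9, 0.0, 79.1]
force: [-0.5, 0.5, 0.1]
gripper_width: 27.4
gripper_force: 0.3
```

Emit:
apply_moves(deltas=[[0,0,0,0,-0.4],[0,0,0,0,0],[0,0,0,0,0],[0,0,-0.04,0,0],[0,0,-0.08,0,0]])

```text
time_s: 4.2
ee_pos: [603.0, -136.7, 219.0]
ee_rot: [-179.8, -0.0, 78.9]
force: [1.5, -0.3, -0.0]
gripper_width: 45.7
gripper_force: 0.0
```

```bash
python3 - <<'E'
from h import *
t=cams.grab_frame("top")[120:245,135:275]; s=cams.grab_frame("scene")[130:270,240:400]
t=cv2.resize(t,None,fx=2.8,fy=2.8); s=cv2.resize(s,None,fx=2.5,fy=2.5)
o=np.zeros((350,792,3),np.uint8); o[:,:392]=t[:350]; o[:,392:]=s
cv2.imwrite("pics/swung.png",o)
st=env.state();print(st["ee_pos"],st["ee_rot"],st["qpos"],st["time_s"])
E
```

```text
[ 607.05344412 -137.65390291  225.70880302] [1.79294098e+02 3.25967881e-02 7.88975053e+01] [-1.38353799e+01  2.18844634e+01  8.25149714e+01  1.13851017e-03
  7.48939113e+01 -2.73337595e+00] 4.3
```

View pics/swung.png

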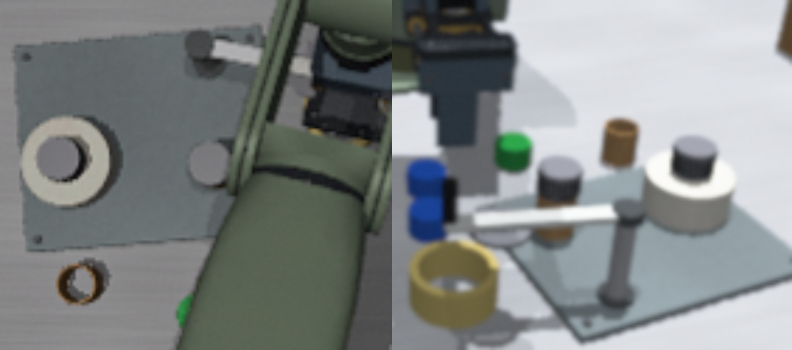

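The arm is swung about 75°: the bar in the top crop runs from (200,45) to the right. The cap is clear, with its top at about (211,163) in the crop.

```bash
python3 - <<'E'
from h import *
for x in(211,211.5): print(onz("top",135+(x+.5)/2.8-.5,120+(163+.5)/2.8-.5,100))
a=np.array([606,-137.5,221,79]);b=np.array([509,26.5,200,93])
rows(a,[a+(b-a)*k/5 for k in range(1,6)])
E
```

```text
[508.73538076  27.25131492 100.        ]
[508.74565118  26.69208961 100.        ]
[[np.float64(0.0285), np.float64(-0.0253), np.float64(0.0042), np.float64(-0.0489)], [np.float64(0.057), np.float64(-0.0506), np.float64(0.0084), np.float64(-0.0977)], [np.float64(0.0855), np.float64(-0.0759), np.float64(0.0126), np.float64(-0.1466)], [np.float64(0.114), np.float64(-0.1012), np.float64(0.0168), np.float64(-0.1955)], [np.float64(0.1425), np.float64(-0.1265), np.float64(0.021), np.float64(-0.2443)]]
```

Emit:
apply_moves(deltas=[[0.028,-0.025,0.004,-0.049,1],[0.057,-0.051,0.008,-0.098,1],[0.085,-0.076,0.013,-0.147,1],[0.114,-0.101,0.017,-0.195,1],[0.142,-0.126,0.021,-0.244,1]])

```text
time_s: 4.8
ee_pos: [506.3, 27.5, 197.6]
ee_rot: [-180.0, -0.0, 93.0]
force: [0.6, -0.1, 0.8]
gripper_width: 82.7
gripper_force: 0.0
```

Emit:
apply_moves(deltas=[[0,0,0,0,1],[0,0,0,0,1],[0,0,0,0,1]])

```text
time_s: 5.1
ee_pos: [508.5, 25.8, 198.1]
ee_rot: [179.9, 0.0, 92.9]
force: [-0.2, 0.8, 0.6]
gripper_width: 91.1
gripper_force: 0.0
```

Emit:
apply_moves(deltas=[[0.001,0,0.045,0,1],[0.001,0,0.09,0,1],[0.001,0,0.128,0,1],[0.001,0,0.128,0,1],[0.001,0,0.128,0,1]])

```text
time_s: 5.6
ee_pos: [508.9, 26.6, 70.3]
ee_rot: [-180.0, 0.0, 92.8]
force: [0.7, -0.2, -0.4]
gripper_width: 91.7
gripper_force: 0.0
```

Emit:
apply_moves(deltas=[[0,0,0,0,0],[0,0,0,0,0],[0,0,0,0,-0.3],[0,0,0,0,-0.3],[0,0,0,0,-0.3]], grip_force=20)

```text
time_s: 6.1
ee_pos: [508.3, 27.4, 70.5]
ee_rot: [179.9, 0.0, 92.9]
force: [-0.3, -0.7, 0.3]
gripper_width: 54.3
gripper_force: 0.0
```

Now I'll close fully, then test-turn about 0.2 rad and read the torque.

Emit:
apply_moves(deltas=[[0,0,0,0,-0.3],[0,0,0,0,-0.3],[0,0,0,0,-0.3],[0,0,0,0,-0.3]])

```text
time_s: 6.5
ee_pos: [508.2, 27.4, 70.2]
ee_rot: [180.0, 0.0, 92.9]
force: [-0.2, 0.6, 4.0]
gripper_width: 49.4
gripper_force: 20.0
```

```bash
python3 -c "
from h import *
s=env.state()
for k in ('force','torque','ee_pos','ee_rot','gripper_width','gripper_force','qpos'):print(k,s[k])"
```

```text
force [-0.18223113  0.60485668  3.98836736]
torque [-0.01585503  0.10707777 -0.04503001]
ee_pos [508.21357146  27.41309581  70.22955928]
ee_rot [1.79980538e+02 3.72903760e-03 9.29240756e+01]
gripper_width 49.37740817619015
gripper_force 20.000541476765648
qpos [ 1.79502181e+00  2.04643056e+01  1.09822307e+02 -4.38609473e-03
  4.96938562e+01 -1.12621773e+00]
```

Emit:
apply_moves(deltas=[[0,0,0,-0.05,-0.3],[0,0,0,-0.1,-0.3],[0,0,0,-0.15,-0.3],[0,0,0,-0.2,-0.3],[0,0,0,-0.2,-0.3]])

```text
time_s: 7.0
ee_pos: [508.6, 27.4, 70.2]
ee_rot: [179.9, 0.0, 104.4]
force: [0.3, -0.8, 4.5]
gripper_width: 48.8
gripper_force: 20.0
```

```bash
python3 -c "
from h import *
s=env.state()
for k in ('force','torque','ee_pos','ee_rot','gripper_width','gripper_force','qpos','effort'):print(k,s[k])"
```

```text
force [ 0.25423931 -0.84112461  4.46770486]
torque [ 0.039248   -0.12122352  0.1240618 ]
ee_pos [508.56688524  27.36618142  70.2231596 ]
ee_rot [1.79940351e+02 1.94224052e-02 1.04379609e+02]
gripper_width 48.83857763436402
gripper_force 20.00007717171684
qpos [ 1.79022011e+00  2.04723451e+01  1.09810004e+02 -7.81231308e-03
  4.96552031e+01 -1.25843443e+01]
effort [ -0.06672414 -36.05465055 -16.78683937   0.0600373    0.04921498
  -0.18918091]
```

Emit:
apply_moves(deltas=[[0,0,0,0.08,-0.3],[0,0,0,0.16,-0.3],[0,0,0,0.24,-0.3],[0,0,0,0.32,-0.3],[0,0,0,0.4,-0.3]])

```text
time_s: 7.5
ee_pos: [508.7, 27.2, 70.1]
ee_rot: [179.9, 0.1, 81.4]
force: [1.3, 0.4, 2.9]
gripper_width: 49.7
gripper_force: 20.0
```

```bash
python3 -c "
from h import *
s=env.state()
for k in ('force','torque','ee_pos','ee_rot','gripper_width','effort'):print(k,s[k])"
```

```text
force [1.30088991 0.3983929  2.91003701]
torque [ 0.02796681 -0.14551834  0.81915192]
ee_pos [508.6519103   27.17427297  70.14933111]
ee_rot [1.79915706e+02 5.04644106e-02 8.13929062e+01]
gripper_width 49.70027516504881
effort [ -0.93151985 -36.674999   -16.8691653    0.52804224   0.18775124
   0.16909619]
```

Turning clockwise from above meets a stop (0.82 N m), while counter-clockwise is free (0.12 N m). I'll loosen it by about 1.45 rad with negative roll.

Emit:
apply_moves(deltas=[[0,0,0,-0.1,-0.3],[0,0,0,-0.2,-0.3],[0,0,0,-0.3,-0.3],[0,0,0,-0.4,-0.3],[0,0,0,-0.5,-0.3]])

```text
time_s: 8.0
ee_pos: [508.4, 27.4, 70.1]
ee_rot: [180.0, 0.0, 110.3]
force: [1.1, 1.0, 4.0]
gripper_width: 49.6
gripper_force: 20.0
```

Emit:
apply_moves(deltas=[[0,0,0,-0.1,-0.3],[0,0,0,-0.2,-0.3],[0,0,0,-0.3,-0.3],[0,0,0,-0.4,-0.3],[0,0,0,-0.5,-0.3]])

```text
time_s: 8.5
ee_pos: [508.4, 27.4, 70.1]
ee_rot: [180.0, 0.0, 138.9]
force: [0.4, 0.1, 3.6]
gripper_width: 49.9
gripper_force: 20.0
```

Emit:
apply_moves(deltas=[[0,0,0,-0.1,-0.3],[0,0,0,-0.2,-0.3],[0,0,0,-0.3,-0.3],[0,0,0,-0.4,-0.3],[0,0,0,-0.45,-0.3]])

```text
time_s: 9.0
ee_pos: [508.4, 27.4, 70.1]
ee_rot: [180.0, 0.0, 164.6]
force: [-0.3, -0.1, 2.0]
gripper_width: 49.6
gripper_force: 20.0
```

```bash
python3 -c "
from h import *
s=env.state()
for k in ('force','torque','ee_pos','ee_rot','gripper_width','effort'):print(k,s[k])"
```

```text
force [-0.33882439 -0.06882096  2.01229492]
torque [ 0.03833531 -0.14838014  0.00600294]
ee_pos [508.40652675  27.38532302  70.11493064]
ee_rot [1.79991600e+02 4.20046983e-02 1.64631751e+02]
gripper_width 49.6015371604478
effort [ 4.31738631e-02 -3.61991966e+01 -1.69346040e+01 -3.21160478e-02
  5.81726257e-02  1.93841988e-01]
```

Emit:
apply_moves(deltas=[[0,0,-0.002,0,-0.3],[0,0,-0.004,0,-0.3],[0,0,-0.006,0,-0.3],[0,0,-0.008,0,-0.3]])

```text
time_s: 9.4
ee_pos: [507.9, 27.4, 77.9]
ee_rot: [-180.0, -0.0, 164.5]
force: [0.5, 0.0, -0.6]
gripper_width: 49.8
gripper_force: 20.0
```

It lifted 8 mm with almost no force, so the cap is free. Continuing up to 10 cm.

Emit:
apply_moves(deltas=[[0,0,-0.012,0,-0.3],[0,0,-0.026,0,-0.3],[0,0,-0.042,0,-0.3],[0,0,-0.06,0,-0.3],[0,0,-0.075,0,-0.3]])

```text
time_s: 9.9
ee_pos: [508.4, 27.4, 154.7]
ee_rot: [180.0, 0.1, 164.5]
force: [0.1, 0.5, -0.8]
gripper_width: 49.6
gripper_force: 20.0
```

Emit:
apply_moves(deltas=[[0,0,-0.01,0,-0.3],[0,0,-0.017,0,-0.3],[0,0,-0.017,0,-0.3],[0,0,-0.017,0,-0.3],[0,0,-0.017,0,-0.3]])

```text
time_s: 10.4
ee_pos: [507.6, 27.3, 169.2]
ee_rot: [-180.0, -0.1, 164.5]
force: [-0.7, -0.3, 0.0]
gripper_width: 49.7
gripper_force: 20.0
```

```bash
python3 - <<'E'
from h import *
t=cams.grab_frame("top")[120:245,135:275]; s=cams.grab_frame("scene")[130:270,240:400]
t=cv2.resize(t,None,fx=2.8,fy=2.8); s=cv2.resize(s,None,fx=2.5,fy=2.5)
o=np.zeros((350,792,3),np.uint8); o[:,:392]=t[:350]; o[:,392:]=s
cv2.imwrite("pics/end.png",o)
st=env.state();print(st["ee_pos"],st["gripper_width"],st["gripper_force"],st["force"],st["time_s"])
E
```

```text
[507.67231792  27.34981437 169.25315476] 49.497461154969216 19.999805046245456 [ 0.9776834   0.18463912 -0.24272148] 10.5
```

View pics/end.png

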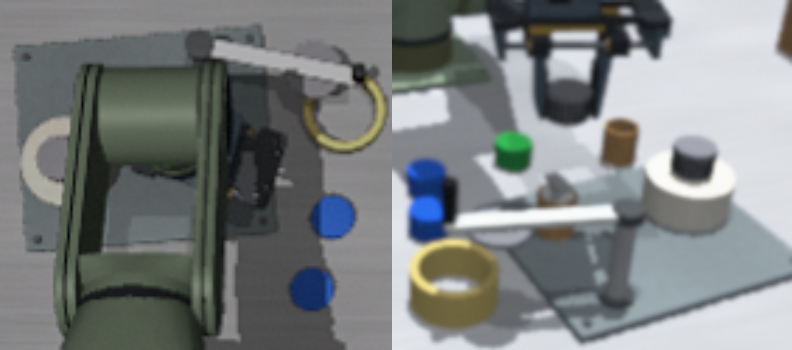

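The cap is in the fingers at (568,100) in the scene crop. The spindle head and bare core are at (557,205), the arm is swung aside, and the bystanders are in place.

```bash
python3 -c "
from workcell import env
print(env.job_done())"
```

```text
the job is handed in; nothing more can be done
None
```

The job is handed in (no verdict came back): the hold-down arm is about 75° aside, and the cap, which turned loose counter-clockwise, is held about 10 cm above its spindle with the bare core still on it.

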